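# Deactivate a soap's security tag

### The arm

A 6-joint arm with a two-finger parallel gripper is mounted at the origin on a cart in front of the work surface, level with it; the furniture and walls round the work are solid. World frame = base frame: x ahead of the robot, y to its left, z up, the work surface at z = 0. Lengths are in m, angles in rad, forces in N, time in s.
With the tool pointing down it reaches from about 0.35 to 1 m from the base axis. Payload 7.1 kg.
Tool frame: the origin (TCP) lies on the centre line of the jaws, within the pads' length; the fingertips stand 11 mm ahead of it and the grasp point (between the pads) lies 8 mm behind it; z points along the fingers, y is the direction in which the jaws open and shut (so a half turn about z gives the same grasp; the last joint's range is limited). The gripper opens to 85 mm and grips with 20 to 120 N. Pads are 22 mm wide; open, the fingers measure 114 mm over their backs; the gripper's body (76 mm by 85 mm) begins 54 mm behind the grasp point. The pads swing forward as they close: fully open they stand 13 mm farther back than shut.
Start: joints at [1.174, 0.423, 1.63, -0, 1.089, -0.019], TCP at [0.231, 0.581, 0.242] pointing down, gripper open.
Joint ranges: [-3, 3], [-0.9, 2.11], [0.09, 2.58], [-1.31, 4.45], [0.11, 2.69], [-2.54, 2.54]. Speed limits (rad/s): [2.39, 2.39, 3.01, 3.14, 3.14, 3.14].

### API

Orientations are given as a unit quaternion [x, y, z, w].
In Python, from cell import robot, optics, workorder gives the robot as it stands. The module is installed in compiled form; this text tells all that it offers.
- The arm moves only by the tool drive_tool, never from a script. Its argument "commands" is a list of rows, each an object with "travel": the shift along the tool's x, y, z scaled (see below), a list of three; "twist": the turn, a rotation vector about the tool's x, y, z scaled (see below), a list of three. In form: [{"travel": [dx, dy, dz], "twist": [wx, wy, wz]}, ...]. A call has 1 to 12 rows; each row is the pose to reach, as a shift and turn from the pose commanded when the call began, along the tool's axes at that moment; what a row does not reach only later rows make up. The controller multiplies each number of a shift by 200 mm and each number of a turn by 60 degrees. A row lasts 1/12 s, in which the tool goes at most 41.7 mm and 7.16 degrees, less where a joint would pass 70% of its speed; a pose out of reach is approached as far as the arm can. A call with a number of a shift or a turn outside -1 to 1 is refused whole. A call with a gripper value outside its range is refused whole. "claw" is the gripper command: -1 is shut, 1 is fully open, values between are in proportion, set as the call begins (left out, the last holds). The fingers move at their own pace and stop on an object; "newtons" is the grip in N (left out, the last holds). Time passes only in rows, so rows that repeat a pose let the fingers close. It gives the time, the measured TCP pose, the force and the opening at its end, in the units of the state.
- robot.get_state(): the state, without advancing time (a new reading comes with each control period).
- optics.read_camera(name): name is "scene" or "top" or "wrist"; returns a dict with "img" (420x560x3 uint8, red, green, blue), "camera_matrix" (3x3 intrinsics, pixels), "R" (3x3) and "t" (3): a world point X has camera coordinates R X + t; the wrist camera has in their place "mount" (4x4, takes a point from camera to tool coordinates, whose origin is the TCP and whose axes are the flange's). Camera axes: x right, y down, z forward; pixel columns grow to the right and rows downward; lengths in m; the calibration is good to about 2 mm. A picture is of the moment at which its call begins: read the wrist's pose just before it. There is no depth.
- workorder.hand_in(): hands the job in, once; it reports no verdict.
The state is a dict: "t": time; "qpos": joint angles; "joint_vel": joint speeds; "tau": joint torques, N m; "eef_pos": TCP position; "tool_rot": TCP orientation; "force": force on the tool from outside, world axes, zero at the start; "wrist_torque": the same for the moment, N m; "opening": finger opening in m.
Only numpy, scipy, OpenCV 4.12 (cv2) and the standard library are available. Lean on these libraries where they do the work, as an engineer would, in place of code of your own. Each camera call takes 0.05 s, during which the arm holds its last target. There are 200 camera calls.

### The job

Balance the pale-blue boxed soap, lying flat, on the middle of the black rubber dome of the tag deactivator and let go of it. Then press the red bar of the spring-return dial down past its first two clicks to the third and last one, and finish while still holding it down there, with the soap still balanced on the dome; leave the other goods standing where they are.

Things in the scene. Friction and masses are not known exactly. Their poses are not given: they have to be found in the camera images.
- blue_soap: pale-blue boxed soap bar to be deactivated, 58 (x) x 88 (y) x 30 (z) mm, 70 to 120 g, loose, lying flat on the counter; origin at the centre of its underside, z up
- deactivator: grey tag deactivator fixed to the counter (its place and yaw differ from start to start); housing 170 (x) x 200 (y) x 58 (z) mm, from x -85 to +85 and y -80 to +120 mm in its own frame, origin on the counter, front (-x) towards the robot; black rubber dome on its top, click dial on its right (-y) cheek
- dome_top (a point): topmost point of the rubber dome, at (0, +50, 82) mm in the deactivator's frame; the dome is part of a sphere of 80 mm radius, grippy, its visible cap 107 mm across and about 20 mm high over the housing; a soap set down flat within 1 cm of its middle balances, and tilts about 1 degree for each mm that it is off
- dial_axis (a point): centre of the dial, at (0, -105, 55) mm in the deactivator's frame; the dial turns about the deactivator's y axis; the dial disc has radius 31 mm and lies from y -85 to -97 mm
- dial_lever: black dial disc with the steel lever and the red bar, all in one piece, turning with the joint power_lever; origin on the dial axis
- lever_bar (a point): red round grip bar at the end of the dial's lever, 16 mm diameter, 40 mm long along the deactivator's y axis; this point is its middle. It runs on a circle of 85 mm radius about the dial's axis, on its front (-x) side: at rest 0.45 rad above level (92 mm over the counter), at the third click 0.45 rad below level (18 mm over the counter); steel lever 10 mm thick behind it
- power_lever (a joint): turn of the dial, rad: 0 at rest, grows as the bar is pressed down; clicks at 0.30, 0.60 and 0.90, hard stop at 0.96. A spring always drives it back to 0 when let go, the clicks do not keep it; pressing takes 1 to 9 N at the bar, 2 to 9 N from the second click to the third, 5 to 6 N at the third
- orange_soap: orange boxed soap bar, same size as the pale-blue one, to be left where it lies; origin at the centre of its underside
- oil_tin: yellow oil tin with black shoulder and pale cap, 70 mm diameter, 128 mm high; origin at the centre of its underside
- glass_candle: candle in a glass with a many-coloured pattern of rectangles, 83 mm diameter, 75 mm high; origin at the centre of its underside
- lip_balm: small standing lip-balm tube with yellow cap, 17 mm diameter, 67 mm high; origin at the centre of its underside
There are look-alikes about, which are no part of the job. What is meant by the blue_soap is not pink, and is the larger of those in its own colour.

How it is judged:
By the outcome, as a careful person would: the job done as asked, in the order asked, and still so for the second after the job is handed in, while the arm keeps its last pose, push and grip.
It also fails if it takes over 48 s, if anything falls off the work surface, if the arm or the gripper's body presses on something with over 40 N, if the wrist force passes 120 N, or if a joint passes its speed limit or range.

## Working session

There is one attempt and no reset: what is moved stays moved. The work goes in short steps, Python scripts to look and compute and a tool call to move; the robot and the scene stay as the last step left them, time stands still between calls to the robot, and variables do not carry over. Pictures are saved under pics/ and viewed, about 8 in all and at most 12, crops included, and the job is handed in when it is done.

Besides the shell and the picture viewer there is one more tool, called after ">>>" as name(argument=value, ...) on one line, values as JSON. drive_tool: Moves the arm, as the interface text tells. Its arguments: {"type":"object","properties":{"commands":{"type":"array"},"claw":{"type":"number"},"newtons":{"type":"number"}},"required":["commands"]}

```bash
mkdir -p pics
cat > h.py <<'E'
import numpy as np, cv2
from scipy.spatial.transform import Rotation as Ro
from cell import robot, optics, workorder
def snap(n,f):
    s=robot.get_state(); c=optics.read_camera(n); cv2.imwrite(f,c["img"][...,::-1])
    K=np.array(c["camera_matrix"])
    if n=="wrist":
        M=np.array(c["mount"]); T=np.eye(4); T[:3,:3]=Ro.from_quat(s["tool_rot"]).as_matrix(); T[:3,3]=s["eef_pos"]
        W=np.linalg.inv(T@M); R,t=W[:3,:3],W[:3,3]
    else: R,t=np.array(c["R"]),np.array(c["t"])
    np.savez(f[:-4]+".npz",K=K,R=R,t=t); return c["img"]
def cam(f):
    d=np.load(f[:-4]+".npz"); return d["K"],d["R"],d["t"]
def onz(f,u,v,z):
    K,R,t=cam(f); d=R.T@np.linalg.solve(K,[u,v,1.]); o=-R.T@t
    return o+d*(z-o[2])/d[2]
def proj(f,X):
    K,R,t=cam(f); p=(R@np.atleast_2d(X).T).T+t; p=p@K.T; return p[:,:2]/p[:,2:]
def st():
    s=robot.get_state(); print({k:np.round(s[k],4).tolist() for k in ("t","qpos","eef_pos","tool_rot","force","opening")})
    print(Ro.from_quat(s["tool_rot"]).as_matrix().round(3).tolist()); return s
E
python3 - <<'E'
from h import *
st()
for n in ("scene","top"): 
    snap(n,f"pics/{n}0.png"); K,R,t=cam(f"pics/{n}0.png"); print(n,K.round(1).tolist(),(-R.T@t).round(3))
E
```

```text
{'t': 0.0, 'qpos': [1.174, 0.4239, 1.6307, 0.0, 1.0886, -0.019], 'eef_pos': [0.2303, 0.5804, 0.2415], 'tool_rot': [0.1878, 0.9822, -0.0008, -0.0002], 'force': [-0.8548, 0.1052, 0.4929], 'opening': 0.0859}
[[-0.929, 0.369, -0.001], [0.369, 0.929, -0.001], [0.0, -0.002, -1.0]]
scene [[451.3, 0.0, 275.3], [0.0, 451.3, 207.6], [0.0, 0.0, 1.0]] [-0.121 -0.604  0.858]
top [[431.8, 0.0, 277.1], [0.0, 431.8, 207.5], [0.0, 0.0, 1.0]] [ 4.060e-01 -1.000e-03  1.185e+00]
```

View pics/scene0.png

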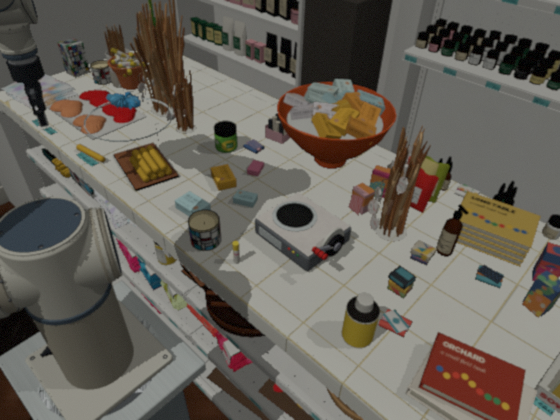

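View pics/top0.png

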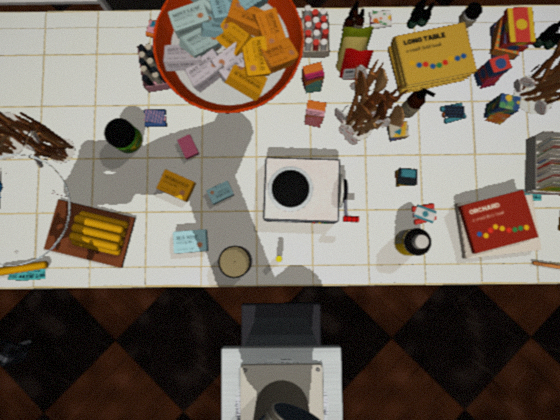

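The scene view shows the deactivator at about (303,228) and two blue boxes at (192,203) and (245,198). The top view has the larger blue box at (190,241), the smaller one at (220,192), the dome at (290,188) and the red bar at (351,219). I'll enlarge the top view.

Run:
```python
from h import *
a=cv2.imread("pics/top0.png")[140:280,160:370]
cv2.imwrite("pics/c1.png",cv2.resize(a,(798,532),interpolation=cv2.INTER_CUBIC))
```

```text
(no output)
```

View pics/c1.png

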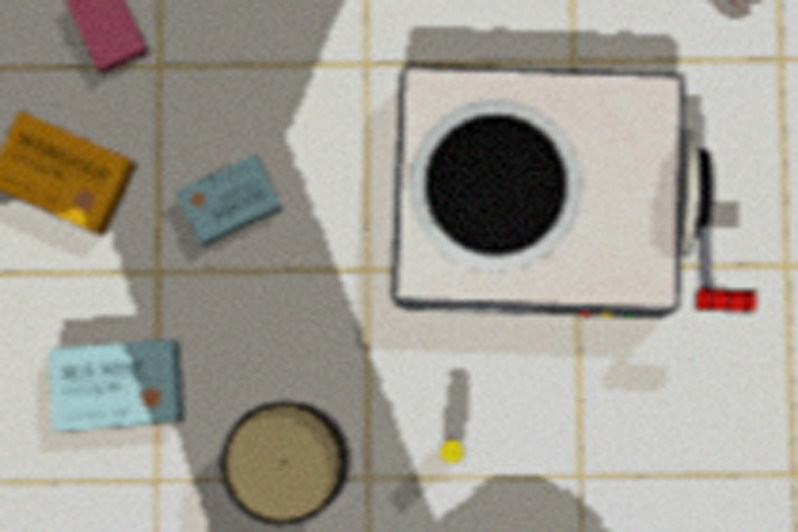

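Run:
```python
from h import *
f="pics/top0.png"
P=lambda u,v,z: onz(f,160+(u+.5)/3.8-.5,140+(v+.5)/3.8-.5,z)
s=np.array([P(*p,.03) for p in [(49,348),(178,340),(182,421),(52,430)]]);print("soap",s.round(3).tolist(),s.mean(0).round(4))
e=(s[0]-s[1])+(s[3]-s[2]);print("long axis deg from +y",np.degrees(np.arctan2(-e[0],e[1])),np.linalg.norm(e)/2, np.linalg.norm(s[0]-s[3]+s[1]-s[2])/2)
h=np.array([P(*p,.058) for p in [(405,72),(683,76),(677,308),(398,296)]]);print("house",h.round(3).tolist())
c=h.mean(0); e=(h[0]-h[1])+(h[3]-h[2]); g=(h[0]-h[3])+(h[1]-h[2]); y1=np.arctan2(-e[0],e[1]); y2=np.arctan2(g[1],g[0]); print(np.degrees([y1,y2]),np.linalg.norm(e)/2,np.linalg.norm(g)/2,c)
y=(y1*200+y2*170)/370; R=Ro.from_euler('z',y).as_matrix(); o=c-R@[0,.02,.058]; print("origin",o)
X=lambda p:o+R@p
print("dome",X([0,.05,.082]),"black centre",P(497,184,.066),"bar pred",X([-.0765,-.105,.092]),"bar seen",P(726,300,.097))
print("candle",P(284,462,.075),"balm",P(452,452,.067),"orange",P(65,172,.03),"small",P(228,199,.02))
```

```text
soap [[0.461, 0.287, 0.03], [0.465, 0.196, 0.03], [0.409, 0.193, 0.03], [0.403, 0.284, 0.03]] [0.4345 0.24   0.03  ]
long axis deg from +y 3.2005502871095293 0.09121403073597323 0.05723299102015526
house [[0.65, 0.034, 0.058], [0.645, -0.16, 0.058], [0.483, -0.152, 0.058], [0.493, 0.04, 0.058]]
[-2.24316281 -2.48717659] 0.19289697391507699 0.15948920864398192 [ 0.56741182 -0.05948411  0.058     ]
origin [ 5.66589904e-01 -7.94672188e-02  4.85722573e-17]
dome [ 0.56864469 -0.02950946  0.082     ] black centre [ 0.56880124 -0.02907718  0.066     ] bar pred [ 0.48583947 -0.18123469  0.092     ] bar seen [ 0.48501305 -0.17925383  0.097     ]
candle [0.38047027 0.11652885 0.075     ] balm [0.3859605  0.00365075 0.067     ] orange [0.58584857 0.27744606 0.03      ] small [0.56663679 0.16259228 0.02      ]
```

```bash
cat >> h.py <<'E'
def go(x,y,z,head=None):
    "travel/twist numbers to a tool-down pose, tool y heading (deg, mod 180)"
    s=robot.get_state(); R=Ro.from_quat(s["tool_rot"]).as_matrix()
    tr=R.T@(np.array([x,y,z])-s["eef_pos"])/.2
    if head is None: tw=np.zeros(3)
    else:
        h=np.radians(head); yv=np.array([np.cos(h),np.sin(h),0])
        if yv@R[:,1]<0: yv=-yv
        zv=np.array([0,0,-1.]); G=np.c_[np.cross(yv,zv),yv,zv]
        tw=np.degrees(Ro.from_matrix(R.T@G).as_rotvec())/60
    print("travel",tr.round(4).tolist(),"twist",tw.round(4).tolist())
E
python3 -c "
from h import *
go(.4345,.24,.16,3.2)"
```

```text
travel [-1.5768, -1.2052, 0.4098] twist [-0.0012, 0.0008, 1.0859]
```

>>> drive_tool(commands=[{"travel": [-0.79, -0.6, 0.2], "twist": [0, 0, 0.55]}, {"travel": [-0.79, -0.6, 0.2], "twist": [0, 0, 0.55]}, {"travel": [-0.79, -0.6, 0.2], "twist": [0, 0, 0.55]}, {"travel": [-0.79, -0.6, 0.2], "twist": [0, 0, 0.55]}, {"travel": [-0.79, -0.6, 0.2], "twist": [0, 0, 0.55]}, {"travel": [-0.79, -0.6, 0.2], "twist": [0, 0, 0.55]}, {"travel": [-0.79, -0.6, 0.2], "twist": [0, 0, 0.55]}], claw=1, newtons=30)

```text
t: 0.68
eef_pos: [0.3337, 0.4094, 0.2018]
tool_rot: [0.46, 0.888, -0.001, -0.0]
force: [-0.7, -0.1, -0.4]
opening: 0.0852
```

```bash
python3 -c "
from h import *
go(.4345,.24,.16,3.2)"
```

```text
travel [-0.9827, -0.0758, 0.2094] twist [-0.0013, 0.0007, 0.5332]
```

>>> drive_tool(commands=[{"travel": [-0.983, -0.076, 0.21], "twist": [0, 0, 0.533]}, {"travel": [-0.983, -0.076, 0.21], "twist": [0, 0, 0.533]}, {"travel": [-0.983, -0.076, 0.21], "twist": [0, 0, 0.533]}, {"travel": [-0.983, -0.076, 0.21], "twist": [0, 0, 0.533]}, {"travel": [-0.983, -0.076, 0.21], "twist": [0, 0, 0.533]}, {"travel": [-0.983, -0.076, 0.21], "twist": [0, 0, 0.533]}, {"travel": [-0.983, -0.076, 0.21], "twist": [0, 0, 0.533]}, {"travel": [-0.983, -0.076, 0.21], "twist": [0, 0, 0.533]}])

```text
t: 1.35
eef_pos: [0.4346, 0.2431, 0.1606]
tool_rot: [0.685, 0.728, 0.0, -0.0]
force: [0.5, 0.3, -0.9]
opening: 0.0853
```

```bash
python3 -c "
from h import *
st(); snap('wrist','pics/w1.png')
h=np.radians(3.2); a=np.array([np.cos(h),np.sin(h),0]); b=np.array([-np.sin(h),np.cos(h),0]); c=np.array([.4345,.24,.03])
print(proj('pics/w1.png',[c+i*.029*a+j*.044*b for i,j in ((1,1),(1,-1),(-1,-1),(-1,1))]).round(0).tolist())
go(.4345,.24,.03,3.2)"
```

```text
{'t': 1.35, 'qpos': [0.4859, 0.3592, 1.9675, 0.0005, 0.8142, 0.4252], 'eef_pos': [0.4346, 0.2431, 0.1606], 'tool_rot': [0.6855, 0.7281, 0.0004, -0.0001], 'force': [0.4976, 0.3481, -0.8552], 'opening': 0.0853}
[[-0.06, 0.998, 0.0], [0.998, 0.06, 0.001], [0.001, 0.0, -1.0]]
[[314.0, 146.0], [310.0, 250.0], [242.0, 250.0], [239.0, 146.0]]
travel [-0.0175, -0.0007, 0.6532] twist [0.0006, -0.0006, 0.0051]
```

View pics/w1.png

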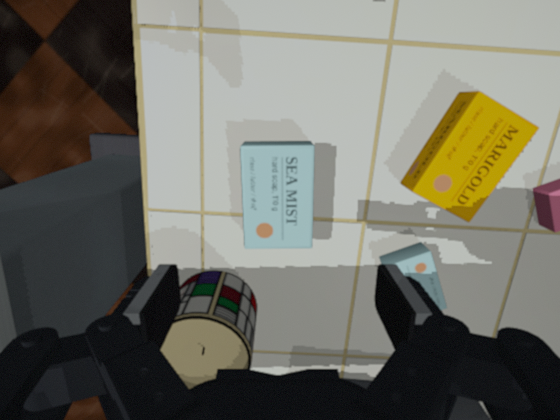

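The soap is centred at (277,195) with top corners (242,142), (312,142), (312,247) and (243,247). That is within a few pixels of my prediction. The candle stays clear of the jaws.

```bash
python3 -c "
from h import *
s=np.array([onz('pics/w1.png',u,v,.03) for u,v in ((242,142),(312,142),(312,247),(243,247))]); print(s.round(4).tolist(),s.mean(0))
e=s[0]-s[3]+s[1]-s[2]; print(np.degrees(np.arctan2(-e[0],e[1])))
c=s.mean(0); go(c[0],c[1],.03); go(c[0],c[1],.014)"
```

```text
[[0.4052, 0.2855, 0.03], [0.4591, 0.2887, 0.03], [0.4671, 0.2007, 0.03], [0.4086, 0.1972, 0.03]] [0.43497328 0.24300251 0.03      ]
3.711459362902691
travel [-0.0027, 0.0026, 0.6532] twist [0.0, 0.0, 0.0]
travel [-0.0028, 0.0025, 0.7332] twist [0.0, 0.0, 0.0]
```

>>> drive_tool(commands=[{"travel": [-0.005, 0.002, 0.2]}, {"travel": [-0.005, 0.002, 0.4], "twist": [0, 0, 0]}, {"travel": [-0.005, 0.002, 0.55], "twist": [0, 0, 0]}, {"travel": [-0.005, 0.002, 0.65], "twist": [0, 0, 0]}, {"travel": [-0.005, 0.002, 0.7], "twist": [0, 0, 0]}, {"travel": [-0.005, 0.002, 0.733], "twist": [0, 0, 0]}, {"travel": [-0.005, 0.002, 0.733], "twist": [0, 0, 0]}, {"travel": [-0.005, 0.002, 0.733], "twist": [0, 0, 0]}])

```text
$.commands[0]: bad value
```

>>> drive_tool(commands=[{"travel": [-0.005, 0.002, 0.2], "twist": [0, 0, 0]}, {"travel": [-0.005, 0.002, 0.4], "twist": [0, 0, 0]}, {"travel": [-0.005, 0.002, 0.55], "twist": [0, 0, 0]}, {"travel": [-0.005, 0.002, 0.65], "twist": [0, 0, 0]}, {"travel": [-0.005, 0.002, 0.7], "twist": [0, 0, 0]}, {"travel": [-0.005, 0.002, 0.733], "twist": [0, 0, 0]}, {"travel": [-0.005, 0.002, 0.733], "twist": [0, 0, 0]}, {"travel": [-0.005, 0.002, 0.733], "twist": [0, 0, 0]}])

```text
t: 2.07
eef_pos: [0.4353, 0.2419, 0.0145]
tool_rot: [0.686, 0.728, 0.001, 0.0]
force: [0.7, 1.0, 0.1]
opening: 0.0859
```

>>> drive_tool(commands=[{"travel": [0, 0, 0], "twist": [0, 0, 0]}, {"travel": [0, 0, 0], "twist": [0, 0, 0]}, {"travel": [0, 0, 0], "twist": [0, 0, 0]}, {"travel": [0, 0, 0], "twist": [0, 0, 0]}, {"travel": [0, 0, 0], "twist": [0, 0, 0]}, {"travel": [0, 0, 0], "twist": [0, 0, 0]}, {"travel": [0, 0, 0], "twist": [0, 0, 0]}, {"travel": [0, 0, 0], "twist": [0, 0, 0]}], claw=-1, newtons=30)

```text
t: 2.73
eef_pos: [0.4357, 0.2414, 0.015]
tool_rot: [0.686, 0.728, 0.001, 0.0]
force: [-1.1, 1.2, 8.1]
opening: 0.0574
```

>>> drive_tool(commands=[{"travel": [0, 0, -0.03], "twist": [0, 0, 0]}, {"travel": [0, 0, -0.1], "twist": [0, 0, 0]}, {"travel": [0, 0, -0.25], "twist": [0, 0, 0]}, {"travel": [0, 0, -0.45], "twist": [0, 0, 0]}, {"travel": [0, 0, -0.65], "twist": [0, 0, 0]}, {"travel": [0, 0, -0.8], "twist": [0, 0, 0]}, {"travel": [0, 0, -0.8], "twist": [0, 0, 0]}, {"travel": [0, 0, -0.8], "twist": [0, 0, 0]}])

```text
t: 3.4
eef_pos: [0.436, 0.2414, 0.1761]
tool_rot: [0.686, 0.728, 0.002, 0.001]
force: [-0.0, 0.1, -0.4]
opening: 0.0574
```

```bash
python3 -c "
from h import *
st(); snap('wrist','pics/w2.png')
cv2.imwrite('pics/w2c.png',cv2.imread('pics/w2.png')[60:420,60:520])
go(.5687,-.0293,.20)"
```

```text
{'t': 3.4, 'qpos': [0.4818, 0.3328, 1.9597, -0.0, 0.844, 0.4232], 'eef_pos': [0.436, 0.2414, 0.1761], 'tool_rot': [0.6861, 0.7275, 0.0024, 0.0008], 'force': [-0.0265, 0.089, -0.4079], 'opening': 0.0574}
[[-0.059, 0.998, 0.004], [0.998, 0.059, 0.002], [0.002, 0.005, -1.0]]
travel [-1.3877, 0.5889, -0.128] twist [0.0, 0.0, 0.0]
```

View pics/w2.png

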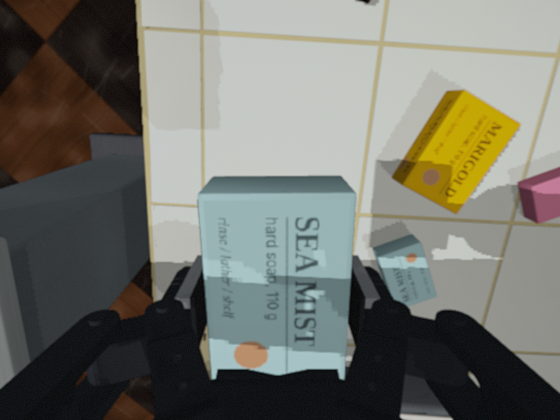

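Soap is held, its far end face spans about (200–356, 178–195). I'll enlarge to check tilt and offset in the grip.

```bash
python3 -c "
from h import *
a=cv2.imread('pics/w2.png')[165:385,180:380]
cv2.imwrite('pics/c2.png',cv2.resize(a,None,fx=2.7,fy=2.7,interpolation=cv2.INTER_CUBIC))
s=robot.get_state(); o=s['eef_pos']; R=Ro.from_quat(s['tool_rot']).as_matrix()
# expected: tool x=+y world; underside depth: TCP was .015 over counter
X=[o+R@[x,y,z] for z in (-.015,.015) for x,y in ((.044,-.029),(.044,.029),(-.044,-.029),(-.044,.029))]
p=proj('pics/w2.png',X); print(((p-[180,165])*2.7).round(0).tolist())"
```

```text
[[36.0, 71.0], [468.0, 71.0], [76.0, 593.0], [432.0, 592.0], [79.0, 24.0], [428.0, 24.0], [106.0, 468.0], [404.0, 467.0]]
```

View pics/c2.png

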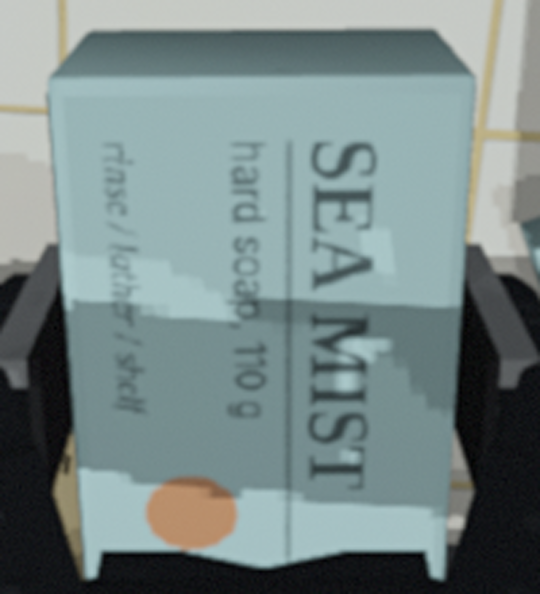

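```bash
python3 -c "
from h import *
from scipy.optimize import least_squares
s=robot.get_state(); o=s['eef_pos']; R=Ro.from_quat(s['tool_rot']).as_matrix()
ob=np.array([(49,77),(474,74),(92,32),(435,30)])
def f(q):
    G=Ro.from_euler('zyx',q[3:]).as_matrix()
    L=[(.044,-.029,-.015),(.044,.029,-.015),(.044,-.029,.015),(.044,.029,.015),(-.044,-.029,-.015),(-.044,.029,-.015)]
    p=(proj('pics/w2.png',[o+R@(G@np.array(l)+q[:3]) for l in L])-[180,165])*2.7
    r=(p[:4]-ob).ravel()
    e=[p[i][0]+(p[j][0]-p[i][0])*(575-p[i][1])/(p[j][1]-p[i][1])-u for i,j,u in ((0,4,85),(1,5,443))]
    return np.r_[r,e]
r=least_squares(f,np.zeros(6),x_scale=[.01]*3+[.1]*3); print((r.x[:3]*1000).round(2),np.degrees(r.x[3:]).round(2),r.fun.round(1))
"
```

```text
[-1.33  1.6   0.91] [-0.32 -1.04 -0.72] [ 0.1 -1.  -0.3  0.6 -1.1 -0.1  0.4  0.6  0.8  0.1]
```

>>> drive_tool(commands=[{"travel": [-0.05, 0.02, -0.03], "twist": [0, 0, 0]}, {"travel": [-0.15, 0.06, -0.06], "twist": [0, 0, 0]}, {"travel": [-0.3, 0.13, -0.1], "twist": [0, 0, 0]}, {"travel": [-0.45, 0.2, -0.12], "twist": [0, 0, 0]}, {"travel": [-0.6, 0.26, -0.12], "twist": [0, 0, 0]}, {"travel": [-0.75, 0.32, -0.12], "twist": [0, 0, 0]}, {"travel": [-0.9, 0.39, -0.12], "twist": [0, 0, 0]}, {"travel": [-1.0, 0.43, -0.12], "twist": [0, 0, 0]}])

```text
t: 4.12
eef_pos: [0.5328, 0.0432, 0.1963]
tool_rot: [0.686, 0.727, -0.001, -0.001]
force: [0.3, 0.7, -1.0]
opening: 0.0571
```

```bash
python3 -c "
from h import *
go(.5687,-.028,.15,3.2)"
```

```text
travel [-0.3654, 0.1591, 0.2314] twist [-0.0025, 0.0006, 0.0018]
```

>>> drive_tool(commands=[{"travel": [-0.15, 0.06, 0.04], "twist": [-0.001, 0, 0]}, {"travel": [-0.28, 0.12, 0.1], "twist": [-0.002, 0, 0]}, {"travel": [-0.35, 0.15, 0.18], "twist": [-0.002, 0, 0]}, {"travel": [-0.365, 0.159, 0.23], "twist": [-0.002, 0, 0]}, {"travel": [-0.365, 0.159, 0.23], "twist": [-0.002, 0, 0]}, {"travel": [-0.365, 0.159, 0.23], "twist": [-0.002, 0, 0]}, {"travel": [-0.365, 0.159, 0.23], "twist": [-0.002, 0, 0]}])

```text
t: 4.7
eef_pos: [0.568, -0.024, 0.1516]
tool_rot: [0.686, 0.728, 0.0, 0.0]
force: [-0.3, 0.6, -1.0]
opening: 0.0575
```

```bash
python3 -c "
from h import *
st(); go(.5687,-.028,.101,3.2); go(.5687,-.028,.0975,3.2); snap('scene','pics/s2.png')"
```

```text
{'t': 4.7, 'qpos': [-0.0633, 0.462, 1.819, 0.0005, 0.8598, -0.1232], 'eef_pos': [0.568, -0.024, 0.1516], 'tool_rot': [0.6857, 0.7278, 0.0004, 0.0002], 'force': [-0.2766, 0.5632, -0.976], 'opening': 0.0575}
[[-0.06, 0.998, 0.001], [0.998, 0.06, 0.0], [0.0, 0.001, -1.0]]
travel [-0.0203, 0.0022, 0.2529] twist [0.0008, -0.0003, 0.0035]
travel [-0.0203, 0.0022, 0.2704] twist [0.0008, -0.0003, 0.0035]
```

>>> drive_tool(commands=[{"travel": [-0.01, 0.002, 0.08], "twist": [0, 0, 0]}, {"travel": [-0.02, 0.002, 0.16], "twist": [0, 0, 0]}, {"travel": [-0.02, 0.002, 0.21], "twist": [0, 0, 0]}, {"travel": [-0.02, 0.002, 0.235], "twist": [0, 0, 0]}, {"travel": [-0.02, 0.002, 0.25], "twist": [0, 0, 0]}, {"travel": [-0.02, 0.002, 0.255], "twist": [0, 0, 0]}, {"travel": [-0.02, 0.002, 0.255], "twist": [0, 0, 0]}, {"travel": [-0.02, 0.002, 0.255], "twist": [0, 0, 0]}])

```text
t: 5.42
eef_pos: [0.5697, -0.0285, 0.1013]
tool_rot: [0.686, 0.728, 0.001, 0.001]
force: [-0.3, -0.8, -0.9]
opening: 0.0573
```

```bash
python3 -c "
from h import *
st(); snap('scene','pics/s3.png')
a=cv2.imread('pics/s2.png')[150:290,220:380];b=cv2.imread('pics/s3.png')[150:290,220:380]
cv2.imwrite('pics/c3.png',cv2.resize(np.hstack([a,b]),(800,350),interpolation=cv2.INTER_CUBIC))"
```

```text
{'t': 5.4167, 'qpos': [-0.0709, 0.541, 1.8367, 0.0004, 0.7609, -0.1303], 'eef_pos': [0.5697, -0.0285, 0.1013], 'tool_rot': [0.6859, 0.7277, 0.0011, 0.0011], 'force': [-0.2984, -0.7615, -0.8557], 'opening': 0.0573}
[[-0.059, 0.998, 0.003], [0.998, 0.059, 0.0], [-0.0, 0.003, -1.0]]
```

View pics/c3.png

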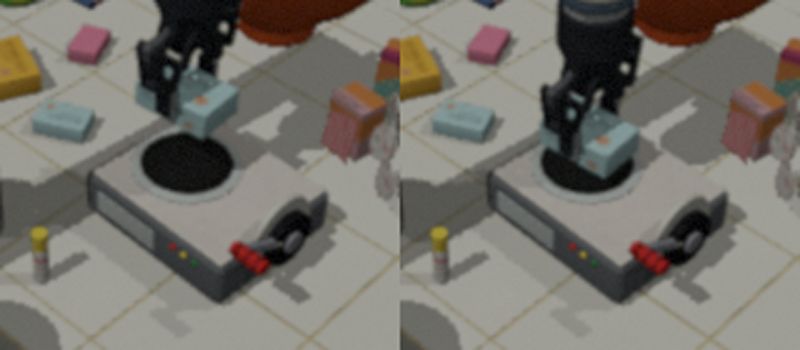

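The soap hovers just above the dome and looks centred. Lowering by feel.

>>> drive_tool(commands=[{"travel": [0, -0.003, 0.005], "twist": [0, 0, 0]}, {"travel": [0, -0.003, 0.01], "twist": [0, 0, 0]}, {"travel": [0, -0.003, 0.015], "twist": [0, 0, 0]}, {"travel": [0, -0.003, 0.015], "twist": [0, 0, 0]}, {"travel": [0, -0.003, 0.015], "twist": [0, 0, 0]}])

```text
t: 5.88
eef_pos: [0.5687, -0.0286, 0.0976]
tool_rot: [0.686, 0.728, 0.001, 0.001]
force: [-0.4, 0.3, -0.6]
opening: 0.0573
```

>>> drive_tool(commands=[{"travel": [0, 0, 0.003], "twist": [0, 0, 0]}, {"travel": [0, 0, 0.005], "twist": [0, 0, 0]}, {"travel": [0, 0, 0.005], "twist": [0, 0, 0]}, {"travel": [0, 0, 0.005], "twist": [0, 0, 0]}])

```text
t: 6.22
eef_pos: [0.5688, -0.0286, 0.0969]
tool_rot: [0.686, 0.728, 0.001, 0.001]
force: [-0.9, 0.3, 2.8]
opening: 0.0576
```

>>> drive_tool(commands=[{"travel": [0, 0, 0], "twist": [0, 0, 0]}, {"travel": [0, 0, 0], "twist": [0, 0, 0]}, {"travel": [0, 0, 0], "twist": [0, 0, 0]}, {"travel": [0, 0, 0], "twist": [0, 0, 0]}, {"travel": [0, 0, 0], "twist": [0, 0, 0]}, {"travel": [0, 0, 0], "twist": [0, 0, 0]}], claw=0.6, newtons=20)

```text
t: 6.72
eef_pos: [0.5687, -0.0286, 0.0967]
tool_rot: [0.686, 0.728, 0.001, 0.001]
force: [-0.2, -0.4, -0.5]
opening: 0.0684
```

>>> drive_tool(commands=[{"travel": [0, 0, 0], "twist": [0, 0, 0]}, {"travel": [0, 0, 0], "twist": [0, 0, 0]}, {"travel": [0, 0, 0], "twist": [0, 0, 0]}, {"travel": [0, 0, 0], "twist": [0, 0, 0]}, {"travel": [0, 0, -0.05], "twist": [0, 0, 0]}, {"travel": [0, 0, -0.15], "twist": [0, 0, 0]}, {"travel": [0, 0, -0.3], "twist": [0, 0, 0]}, {"travel": [0, 0, -0.45], "twist": [0, 0, 0]}, {"travel": [0, 0, -0.6], "twist": [0, 0, 0]}, {"travel": [0, 0, -0.6], "twist": [0, 0, 0]}, {"travel": [0, 0, -0.6], "twist": [0, 0, 0]}], claw=1)

```text
t: 7.63
eef_pos: [0.5697, -0.0287, 0.2194]
tool_rot: [0.686, 0.728, 0.002, 0.003]
force: [-0.6, 0.7, -1.2]
opening: 0.0853
```

```bash
python3 -c "
from h import *
st(); snap('wrist','pics/w4.png'); snap('scene','pics/s4.png')
a=cv2.imread('pics/s4.png')[150:290,220:380]; b=cv2.imread('pics/w4.png')
cv2.imwrite('pics/c4.png',np.hstack([cv2.resize(a,(480,420),interpolation=cv2.INTER_CUBIC),b[:,120:440]]))"
```

```text
{'t': 7.6333, 'qpos': [-0.0713, 0.3689, 1.7754, 0.0003, 0.9903, -0.1304], 'eef_pos': [0.5697, -0.0287, 0.2194], 'tool_rot': [0.686, 0.7276, 0.0023, 0.0026], 'force': [-0.563, 0.6727, -1.1756], 'opening': 0.0853}
[[-0.059, 0.998, 0.007], [0.998, 0.059, -0.0], [-0.001, 0.007, -1.0]]
```

View pics/c4.png

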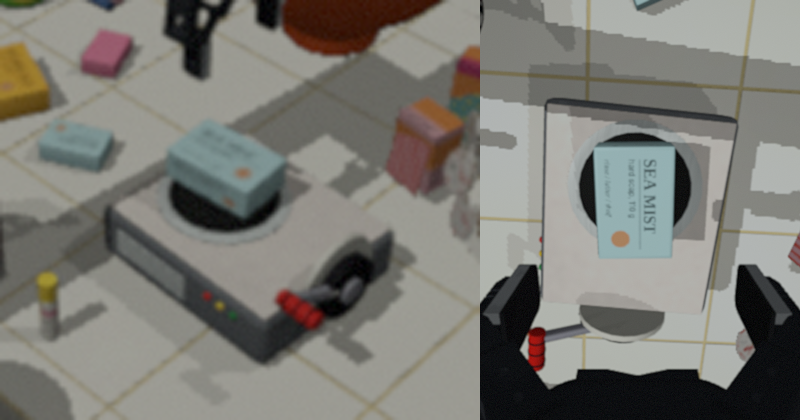

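Soap rests balanced on the dome. Next I'll quantify its offset and plan the press.

```bash
python3 -c "
from h import *
f='pics/w4.png'
s=np.array([onz(f,u,v,.112) for u,v in ((235,148),(314,146),(311,256),(237,258))]); print(s.round(4).tolist(),s.mean(0))
K,R,t=cam(f); c=-R.T@t; print('cam',c.round(3)); print('dome rim', proj(f,[[.5687+.0465*np.cos(a),-.0293+.0465*np.sin(a),.064] for a in np.arange(0,6.28,np.pi/2)]).round(0).tolist())
h=np.array([onz(f,u,v,.058) for u,v in ((547-360,100),(736-360,122),(704-360,312),(541-360,299))]); print('house',h.round(4).tolist())
print('bar',onz(f,537-360,348,.092))
go(.5687,-.0287,.26); 
"
```

```text
[[0.5385, 0.0121, 0.112], [0.5941, 0.0167, 0.112], [0.5996, -0.0686, 0.112], [0.5419, -0.0736, 0.112]] [ 0.56851869 -0.02837267  0.112     ]
cam [0.565 0.047 0.35 ]
dome rim [[327.0, 192.0], [278.0, 136.0], [222.0, 187.0], [272.0, 238.0]]
house [[0.492, 0.0416, 0.058], [0.6515, 0.0331, 0.058], [0.6465, -0.1553, 0.058], [0.482, -0.149, 0.058]]
bar [ 0.48652832 -0.17893387  0.092     ]
travel [-0.0009, 0.0041, -0.2171] twist [0.0, 0.0, 0.0]
```

Soap's centre is within about 1–2 mm of the dome's middle. Moving over the bar next with jaws shut.

```bash
python3 -c "
from h import *
go(.482,-.187,.15,-2.4)"
```

```text
travel [-0.7656, -0.4761, 0.3321] twist [0.0015, -0.0001, 0.0963]
```

>>> drive_tool(commands=[{"travel": [-0.05, -0.03, 0], "twist": [0, 0, 0.01]}, {"travel": [-0.15, -0.1, 0], "twist": [0, 0, 0.03]}, {"travel": [-0.3, -0.19, 0], "twist": [0, 0, 0.05]}, {"travel": [-0.45, -0.28, 0.05], "twist": [0, 0, 0.07]}, {"travel": [-0.6, -0.37, 0.1], "twist": [0, 0, 0.09]}, {"travel": [-0.7, -0.44, 0.2], "twist": [0, 0, 0.096]}, {"travel": [-0.76, -0.475, 0.28], "twist": [0, 0, 0.096]}, {"travel": [-0.766, -0.476, 0.33], "twist": [0, 0, 0.096]}, {"travel": [-0.766, -0.476, 0.33], "twist": [0, 0, 0.096]}, {"travel": [-0.766, -0.476, 0.33], "twist": [0, 0, 0.096]}, {"travel": [-0.766, -0.476, 0.33], "twist": [0, 0, 0.096]}], claw=-1)

```text
t: 8.65
eef_pos: [0.4832, -0.1867, 0.1508]
tool_rot: [0.721, 0.692, 0.001, 0.001]
force: [1.4, -0.3, 0.3]
opening: -0.0002
```

```bash
python3 -c "
from h import *
st(); snap('wrist','pics/w5.png'); snap('scene','pics/s5.png')
s=robot.get_state(); o=s['eef_pos']; R=Ro.from_quat(s['tool_rot']).as_matrix()
print('tip px',proj('pics/w5.png',[o+R@[0,0,.011]]), 'below at bar top',proj('pics/w5.png',[[o[0],o[1],.1]]),'scene',(proj('pics/s5.png',[[o[0],o[1],.1]])-[220,150])*3)
a=cv2.imread('pics/s5.png')[150:290,220:380]; b=cv2.imread('pics/w5.png')
cv2.imwrite('pics/c5.png',np.hstack([cv2.resize(a,(480,420),interpolation=cv2.INTER_CUBIC),b[:,120:440]]))
go(.482,-.187,.113,-2.4)"
```

```text
{'t': 8.65, 'qpos': [-0.3923, 0.3999, 1.9311, 0.0014, 0.8085, -0.3523], 'eef_pos': [0.4832, -0.1867, 0.1508], 'tool_rot': [0.7214, 0.6925, 0.0009, 0.0008], 'force': [1.3893, -0.3102, 0.2875], 'opening': -0.0002}
[[0.041, 0.999, 0.002], [0.999, -0.041, 0.0], [0.0, 0.002, -1.0]]
tip px [[277.24885193 267.58725848]] below at bar top [[277.02740449 234.62398932]] scene [[300.44843139 305.58247717]]
travel [-0.002, -0.0082, 0.1911] twist [0.0032, 0.0002, 0.0015]
```

View pics/c5.png

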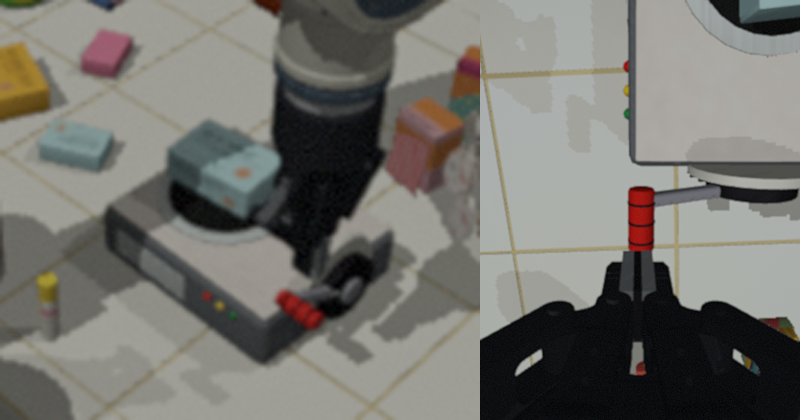

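Fingertips are above the outer half of the red bar, slightly to its front, as planned. Pressing down.

>>> drive_tool(commands=[{"travel": [0, -0.003, 0.08], "twist": [0, 0, 0]}, {"travel": [0, -0.003, 0.15], "twist": [0, 0, 0]}, {"travel": [0, -0.003, 0.19], "twist": [0, 0, 0]}, {"travel": [0, -0.003, 0.22], "twist": [0, 0, 0]}, {"travel": [0, -0.003, 0.25], "twist": [0, 0, 0]}, {"travel": [0, -0.003, 0.28], "twist": [0, 0, 0]}, {"travel": [0, -0.003, 0.31], "twist": [0, 0, 0]}, {"travel": [0, -0.003, 0.34], "twist": [0, 0, 0]}, {"travel": [0, -0.003, 0.37], "twist": [0, 0, 0]}, {"travel": [0, -0.003, 0.4], "twist": [0, 0, 0]}, {"travel": [0, -0.003, 0.43], "twist": [0, 0, 0]}, {"travel": [0, -0.003, 0.45], "twist": [0, 0, 0]}])

```text
t: 9.75
eef_pos: [0.4824, -0.187, 0.0602]
tool_rot: [0.722, 0.692, 0.001, 0.001]
force: [-2.1, 0.9, 5.8]
opening: -0.0001
```

>>> drive_tool(commands=[{"travel": [0, 0, 0.02], "twist": [0, 0, 0]}, {"travel": [0, 0, 0.04], "twist": [0, 0, 0]}, {"travel": [0, 0, 0.06], "twist": [0, 0, 0]}, {"travel": [0, 0, 0.08], "twist": [0, 0, 0]}, {"travel": [0, 0, 0.1], "twist": [0, 0, 0]}, {"travel": [0, 0, 0.115], "twist": [0, 0, 0]}, {"travel": [0, 0, 0.115], "twist": [0, 0, 0]}])

```text
t: 10.33
eef_pos: [0.4855, -0.1879, 0.0382]
tool_rot: [0.722, 0.692, 0.002, 0.004]
force: [3.8, 1.5, 6.8]
opening: 0.0001
```

>>> drive_tool(commands=[{"travel": [0, 0, 0.005], "twist": [0, 0, 0]}, {"travel": [0, 0, 0.01], "twist": [0, 0, 0]}, {"travel": [0, 0, 0.01], "twist": [0, 0, 0]}, {"travel": [0, 0, 0.01], "twist": [0, 0, 0]}])

```text
t: 10.67
eef_pos: [0.486, -0.1879, 0.0368]
tool_rot: [0.722, 0.692, 0.003, 0.004]
force: [4.0, 2.9, 8.2]
opening: -0.0002
```

```bash
python3 -c "
from h import *
st(); snap('wrist','pics/w6.png'); snap('scene','pics/s6.png')
a=cv2.imread('pics/s6.png')[150:290,220:380]; b=cv2.imread('pics/w6.png')
o=robot.get_state()['eef_pos']
print((proj('pics/s6.png',[[o[0],o[1],o[2]-.011]])-[220,150])*3, proj('pics/w6.png',[[o[0],o[1],o[2]-.011]])+[360,0])
cv2.imwrite('pics/c6.png',np.hstack([cv2.resize(a,(480,420),interpolation=cv2.INTER_CUBIC),b[:,120:440]]))"
```

```text
{'t': 10.6667, 'qpos': [-0.3927, 0.6038, 1.9632, 0.0029, 0.5651, -0.3534], 'eef_pos': [0.486, -0.1879, 0.0368], 'tool_rot': [0.7217, 0.6922, 0.0026, 0.004], 'force': [4.0163, 2.9071, 8.1514], 'opening': -0.0002}
[[0.042, 0.999, 0.009], [0.999, -0.042, -0.002], [-0.002, 0.009, -1.0]]
[[296.16514006 368.49669019]] [[636.18271893 267.27642165]]
```

View pics/c6.png

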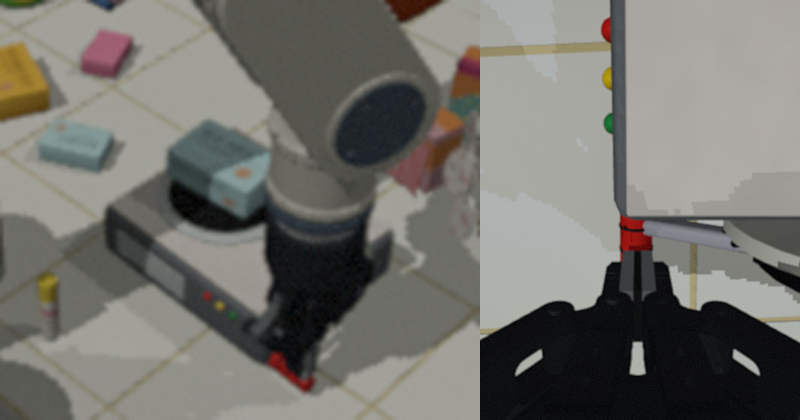

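>>> drive_tool(commands=[{"travel": [0, 0.005, 0.005], "twist": [0, 0, 0]}, {"travel": [0, 0.01, 0.012], "twist": [0, 0, 0]}, {"travel": [0, 0.01, 0.012], "twist": [0, 0, 0]}, {"travel": [0, 0.01, 0.012], "twist": [0, 0, 0]}, {"travel": [0, 0.01, 0.012], "twist": [0, 0, 0]}])

```text
t: 11.18
eef_pos: [0.4871, -0.1879, 0.0342]
tool_rot: [0.722, 0.692, 0.002, 0.003]
force: [2.7, 1.8, 8.8]
opening: -0.0
```

>>> drive_tool(commands=[{"travel": [0, 0.005, 0.005], "twist": [0, 0, 0]}, {"travel": [0, 0.005, 0.008], "twist": [0, 0, 0]}, {"travel": [0, 0.005, 0.008], "twist": [0, 0, 0]}, {"travel": [0, 0.005, 0.008], "twist": [0, 0, 0]}, {"travel": [0, 0.005, 0.008], "twist": [0, 0, 0]}])

```text
t: 11.6
eef_pos: [0.4878, -0.1879, 0.0326]
tool_rot: [0.722, 0.692, 0.002, 0.003]
force: [0.5, 1.1, 10.2]
opening: -0.0001
```

```bash
python3 -c "
from h import *
st(); snap('top','pics/t7.png'); snap('scene','pics/s7.png'); st()
a=cv2.imread('pics/s7.png')[150:290,220:380]; b=cv2.imread('pics/t7.png')[140:280,240:370]
cv2.imwrite('pics/c7.png',np.hstack([cv2.resize(a,(420,420),interpolation=cv2.INTER_CUBIC),cv2.resize(b,(380,420),interpolation=cv2.INTER_CUBIC)]))"
```

```text
{'t': 11.6, 'qpos': [-0.3912, 0.6137, 1.9582, 0.0022, 0.5625, -0.3514], 'eef_pos': [0.4878, -0.1879, 0.0326], 'tool_rot': [0.7217, 0.6922, 0.002, 0.003], 'force': [0.4755, 1.1252, 10.1799], 'opening': -0.0001}
[[0.042, 0.999, 0.007], [0.999, -0.042, -0.002], [-0.001, 0.007, -1.0]]
{'t': 11.7, 'qpos': [-0.3912, 0.6136, 1.9583, 0.0022, 0.5625, -0.3514], 'eef_pos': [0.4878, -0.1879, 0.0327], 'tool_rot': [0.7217, 0.6922, 0.002, 0.003], 'force': [1.7014, 0.6222, 9.3861], 'opening': 0.0}
[[0.042, 0.999, 0.007], [0.999, -0.042, -0.002], [-0.001, 0.007, -1.0]]
```

View pics/c7.png

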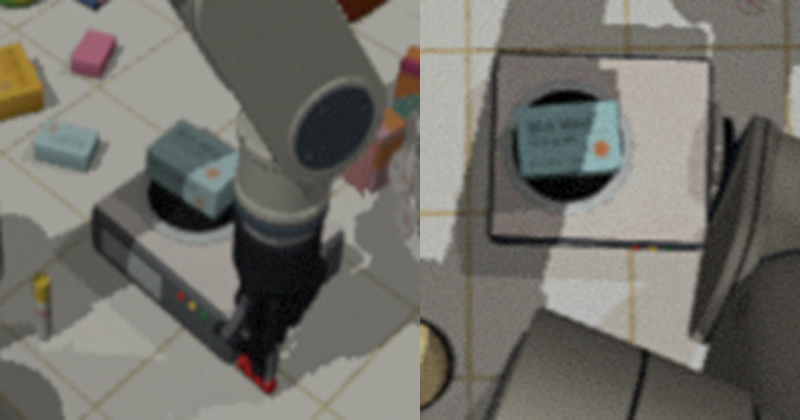

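The bar is fully down with the soap still flat on the dome, so I'm handing in.

```bash
python3 -c "
from h import *
print(workorder.hand_in())"
```

```text
the job is handed in; nothing more can be done
None
```

The pale-blue soap is balanced flat on the deactivator's dome and released, and the red bar is held down past its third click. I handed the job in at about 11.7 s on the robot's clock.

- **Soap:** After letting go, the wrist camera put its centre within about 1–2 mm of the dome's middle. The last scene and top pictures, taken with the bar fully down, showed it still balanced.
- **Bar:** I pressed it straight down with the shut fingers. From the tool height, the dial stands at about 0.95 rad, between the third click (0.90) and the hard stop (0.96). That angle is worked out from geometry rather than read directly. The push is about 10 N, and the arm keeps holding it.
- **Other goods:** I touched none of them, and those in the last pictures stand where they were. The oil tin was outside those close-ups.
- **Disagreements:**
    - Camera estimates differed by about 2–3 mm.
    - Sideways force of up to 4 N pulled the fingertips a few mm as the bar swung. I shifted the tool to relieve it.
    - The gripper showed an 8 N upward push while closing on the soap, probably the fingertips touching the counter, but the grip came out level to about 1°.

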